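Change the desk over to the other hand and hold the slip box open

ROBOT

A 6-joint arm with a two-finger parallel gripper is mounted at the origin on a cart in front of the work surface, level with it; the furniture and walls round the work are solid. World frame = base frame: x ahead of the robot, y to its left, z up, the work surface at z = 0. Lengths are in m, angles in degrees, forces in N, time in s.
With the tool pointing down it reaches from about 0.375 to 0.75 m from the base axis. Payload 9 kg.
Tool frame: the origin (TCP) lies where the fingers leave the gripper's body, on its centre line; the fingertips stand 73 mm ahead of it and the grasp point (between the pads) lies 54 mm ahead of it (grip_point_offset is the distance from the TCP to the grasp point, in m); z points along the fingers, y is the line along which they close (so a half turn about z gives the same grasp; the last joint's range is limited). The gripper opens to 85 mm and grips with 20 to 120 N. Pads are 22 mm wide; open, the fingers measure 114 mm over their backs; the gripper's body (76 mm by 85 mm) begins 54 mm behind the grasp point. The pads swing forward as they close: fully open they stand 13 mm farther back than shut.
Start: joints at [58.573, 5.964, 5.575, 89.605, 0, 77.527], TCP at [0.195, 0.567, 0.304] pointing down, gripper open.
Joint ranges: [-171.21, 171.21], [-48.23, 106.86], [-62.78, 66.21], [-105.2, 120.99], [-86.42, 89.51], [-180, 180]. Speed limits (degrees/s): [127.2, 127.2, 147.25, 180, 180, 180].

INTERFACE

Orientations are given as [roll, pitch, yaw] about the fixed x, y, z axes, in that order (R = Rz(yaw) Ry(pitch) Rx(roll)).
In Python, from rig import * gives the robot as it stands.
- The arm moves only by the shell command python3 -m jog 'ROWS'. ROWS is JSON, a list of rows, each a list of 5 numbers: the opening in per cent of the stroke, from 0 (shut) to 100 (fully open), then the shift along the tool's x, y, z in m, then the turn about the tool's z in degrees. A call has 1 to 8 rows; each row shifts and turns the commanded pose from where the row before left it, along the tool's axes as they then stand; what a row does not reach is not made up. A row lasts 1/12 s, in which the tool goes at most 41.7 mm and 7.16 degrees, less where a joint would pass 70% of its speed; a pose out of reach is approached as far as the arm can. A call with a gripper value outside its range is refused whole. The fingers move at their own pace and stop on an object; the grip force is fixed at half the most. Time passes only in rows, so rows that do not move let the fingers close. It gives the time, the measured TCP pose, the force, the opening and the grip force at its end, in the units of the state.
- get_obs(): the state, without advancing time (a new reading comes with each control period).
- get_image(name): name is "side" or "top" or "wrist"; returns the picture (400x640x3 uint8, red, green, blue); there is no depth.
- camera_model(name): a dict with "vfov" (degrees; the focal length in pixels is half the picture's height over the tangent of half this angle, whatever the lens; pixels are square), "cx", "cy" (the principal point, pixels), "camera_from_world" (4x4, takes a point from world to camera coordinates); the wrist camera has in their place "T_tool_cam" (4x4, takes a point from camera to tool coordinates, whose origin is the TCP and whose axes are the flange's). Camera axes: x right, y up, looking along -z (the intrinsics and any distortion apply to the point x, -y, -z); pixel columns grow to the right and rows downward; lengths in m; the calibration is good to about 2 mm. A picture is of the moment at which its call begins: read the wrist's pose just before it. camera_model takes no time and is no camera call.
- sign_off(): hands the job in; it is judged then, once.
The state is a dict: "time_s": time; "joint_positions": joint angles; "joint_vel": joint speeds; "tau": joint torques, N m; "tcp_pos": TCP position; "ee_rot": TCP orientation; "contact_force": force on the tool from outside, world axes, zero at the start; "moment": the same for the moment, N m; "finger_gap": finger opening in m; "grasp_force": force on a finger pad.
Only numpy, scipy, OpenCV 4.12 (cv2) and the standard library are available. Lean on these libraries where they do the work, as an engineer would, in place of code of your own. Each camera call takes 0.05 s, during which the arm holds its last target. There are 200 camera calls.

TASK

A colleague who writes with the other hand is taking over this desk: swap the rubber stamp and the small staple carton, so that each rests flat and well centred in the end bay of the wooden tray where the other was. Once both are down and let go, lift the lid of the grey slip box by its pull and finish while still holding it steady in the gripper, open about 60 degrees from shut, so that the colleague can reach the cards (the lid falls shut if you let go). Leave the other things on the desk where they are.

Things in the scene. Friction and masses are not known exactly. Their poses are not given: they have to be found in the camera images.
- stamp_mid (a point): black rubber stamp standing upright, long side along the bay, in one end bay of the tray: flat rectangular foot 28 mm (own x) x 56 mm (own y) and 18 mm high, above it a round turned handle up to 28 mm across, 70 mm high in all. The point is its centre, 35 mm above its underside; the thick part of the handle, best for gripping, is 15 to 25 mm above this point. z is up. 60 g or so
- carton_mid (a point): small light cardboard carton of staples lying flat, long side along the bay, in the other end bay, 30 mm (own x) x 52 mm (own y) x 20 mm high. The point is its centre, 10 mm above its underside; z is up. 80 g or so
- tray: flat pale wooden desk tray with three shallow bays in a row, 138 mm (own x) x 202 mm (own y), rim and dividers 10 mm high, floor 4 mm thick; fixed to the desk. Origin at the centre of its underside, z up, the bays lie along its y
- bay_left (a point): centre of the floor of the bay at the tray's +y end (left as seen from the robot), 4 mm above the desk. Each bay is 130 mm (tray x) x 62 mm (tray y) inside and 6 mm deep; bays are 66 mm apart, centre to centre
- bay_middle (a point): centre of the floor of the middle bay, which is empty at the start and may be used to park a thing
- bay_right (a point): centre of the floor of the bay at the tray's -y end (right as seen from the robot)
- box_centre (a point): grey lidded slip box, 180 mm (own x) x 200 mm (own y) x 90 mm high without its lid, fixed to the desk, cards filed in it. The point is the centre of its underside; z up, its front with a small label holder looks along its -x, the hinge runs along its y at the back
- lid_hinge (a point): middle of the hinge line of the box's lid: 93 mm behind the box centre (box +x), 90 mm above the desk. Its axes are the box's
- lid_pull (a point): centre of the black upright pull on top of the lid: a flat tab 14 mm thick (own y), 26 mm long (own x), rounded at the top, from the lid's upper face (which lies 6 mm above the hinge line when shut) to 51 mm above the hinge line. The point is 150 mm in front of the hinge line and, lid shut, 36 mm above it (126 mm above the desk); it turns with the lid about the hinge. Best pinched across its 14 mm thickness, so that it can turn between the pads as the lid rises
- lid (a joint): opening angle of the lid in rad: 0 shut, 1.047 is 60 degrees, stop at 1.92. The lid, 0.3 kg and 188 x 206 mm, hinges almost freely at the back of the box and falls shut from any angle below about 80 degrees when let go
- eraser: bystander: white and grey eraser, 20 x 44 x 12 mm, not to be disturbed; origin at the centre of its underside
- usb_stick: bystander: small black memory stick, 17 x 38 x 9 mm, not to be disturbed; origin at the centre of its underside
- bulldog: bystander: black foldback clip, 33 x 41 x 22 mm, not to be disturbed; origin at the centre of its underside
- stapler: bystander: black desk stapler, 144 x 39 x 54 mm, not to be disturbed; origin at the centre of its underside
- round_tin: bystander: round metal tin, 62 mm across, 21 mm high, not to be disturbed; origin at the centre of its underside
- pump: bystander: white pump bottle, 68 x 59 x 159 mm, not to be disturbed; origin at the centre of its underside

How it is judged (in metres and radians):
On the way:
1. stamp and carton have changed ends of the tray, flat in the bays and let go, the lid still shut (((horizontal distance between stamp_mid and bay_left below 0.03 m and horizontal distance between carton_mid and bay_right below 0.03 m) or (horizontal distance between stamp_mid and bay_right below 0.03 m and horizontal distance between carton_mid and bay_left below 0.03 m)) and distance of each of stamp_mid, carton_mid from where it was at the start of the episode above 0.09 m and angle between each of stamp_mid, carton_mid's own z axis and vertical below 0.12 rad and z of stamp_mid in the frame of bay_middle below 0.039 m and linear speed of each of stamp, carton below 0.02 m/s and contact force between the fingers and stamp below 0.05 N and z of carton_mid in the frame of bay_middle below 0.014 m and contact force between the fingers and carton below 0.05 N and value of joint lid below 0.1 rad), for 0.2 s.
At the end, for the whole second after the job is handed in: The stamp and the carton each rest upright and flat, let go, within 30 mm of the centre of the end bay that the other had at the start; the lid stands still at 60 degrees (within 7 degrees) from shut, borne by the gripper's fingers alone (((horizontal distance between stamp_mid and bay_left below 0.03 m and horizontal distance between carton_mid and bay_right below 0.03 m) or (horizontal distance between stamp_mid and bay_right below 0.03 m and horizontal distance between carton_mid and bay_left below 0.03 m)) and distance of each of stamp_mid, carton_mid from where it was at the start of the episode above 0.09 m and angle between each of stamp_mid, carton_mid's own z axis and vertical below 0.12 rad and z of stamp_mid in the frame of bay_middle below 0.039 m and linear speed of each of stamp, carton below 0.02 m/s and contact force between the fingers and stamp below 0.05 N and z of carton_mid in the frame of bay_middle below 0.014 m and contact force between the fingers and carton below 0.05 N and value of joint lid between 0.925 and 1.169 rad and velocity of joint lid between -0.05 and 0.05 rad/s and contact force between the fingers and lid above 0.3 N and contact force between lid and stamp below 0.1 N and contact force between lid and carton below 0.1 N); the arm keeps its last pose, push and grip.
It fails at once if a bystander was shifted by more than 25 mm (distance of any of eraser, usb_stick, bulldog, stapler, round_tin, pump from where it was at the start of the episode above 0.025 m).
It also fails if it takes over 69 s, if anything falls off the work surface, if the arm or the gripper's body presses on something with over 40 N, if the wrist force passes 120 N, or if a joint passes its speed limit or range.

## Working session

There is one attempt and no reset: what is moved stays moved. The work goes in short steps, Python scripts to look and compute and a shell command to move; the robot and the scene stay as the last step left them, time stands still between calls to the robot, and variables do not carry over. Pictures are saved under pics/ and viewed, at most 14 in all, crops included, and the job is handed in when it is done.

```bash
mkdir -p pics
cat > h.py <<'E'
from rig import *
import numpy as np, cv2
from scipy.spatial.transform import Rotation as R
def save(n,f):
    im=get_image(n); cv2.imwrite('pics/'+f,im[:,:,::-1]); return im
def ray(n,u,v,obs=None):
    m=camera_model(n); f=200/np.tan(np.radians(m['vfov']/2))
    d=np.array([(u-m['cx'])/f,-(v-m['cy'])/f,-1.])
    if n=='wrist':
        o=obs or get_obs(); T=np.eye(4); T[:3,:3]=R.from_euler('xyz',o['ee_rot'],degrees=True).as_matrix(); T[:3,3]=o['tcp_pos']
        T=T@np.array(m['T_tool_cam'])
    else: T=np.linalg.inv(np.array(m['camera_from_world']))
    return T[:3,3],T[:3,:3]@d
def at(n,u,v,z,obs=None):
    c,d=ray(n,u,v,obs); return c+d*(z-c[2])/d[2]
E
python3 - <<'E'
from h import *
print(get_obs())
for n in ('side','top','wrist'): save(n,n+'0.png'); print(n,camera_model(n))
E
```

```text
{'time_s': 0.0, 'joint_positions': array([ 5.85738025e+01,  5.99761493e+00,  5.52593818e+00,  8.96056078e+01,
       -1.95939406e-03,  7.75272303e+01]), 'joint_vel': array([ 0.04759103,  0.06317126, -0.05231904, -0.03771711, -0.08602023,
        0.0620272 ]), 'tau': array([-5.63309677e-04, -5.56919324e+01,  5.03664100e+01,  1.68182852e-02,
       -2.75818884e-04,  6.19904017e-05]), 'tcp_pos': array([0.19473852, 0.56725164, 0.30312176]), 'ee_rot': array([-1.79924116e+02, -1.47784261e-02,  1.61046564e+02]), 'contact_force': array([ 0.36170079, -0.89007327,  0.51748465]), 'moment': array([0.01876234, 0.04496128, 0.01804103]), 'grasp_force': 0.0, 'finger_gap': 0.08524953434714888}
side {'vfov': 48.62250876209033, 'cx': 321.81928246039917, 'cy': 198.71751807115874, 'camera_from_world': array([[ 0.20306233, -0.97914158, -0.00688887, -0.26860005],
       [ 0.69289741,  0.13872052,  0.70756611, -0.45960635],
       [-0.69185177, -0.14845331,  0.70661358, -0.87476215],
       [ 0.        ,  0.        ,  0.        ,  1.        ]])}
top {'vfov': 47.6926416652961, 'cx': 322.0405137613075, 'cy': 200.36591356514532, 'camera_from_world': array([[-0.02433711, -0.99968224, -0.00656695, -0.13475982],
       [ 0.99589669, -0.02481664,  0.08702824, -0.55973883],
       [-0.08716355, -0.00442198,  0.9961842 , -1.28181443],
       [ 0.        ,  0.        ,  0.        ,  1.        ]])}
wrist {'vfov': 63.61850403234272, 'cx': 321.2334130712797, 'cy': 203.60107008008472, 'T_tool_cam': array([[ 1.34518630e-03,  9.59135950e-01,  2.82942433e-01,
         7.23273081e-02],
       [ 9.99998824e-01, -1.49873158e-03,  3.26224051e-04,
        -1.25449278e-03],
       [ 7.36947975e-04,  2.82941661e-01, -9.59136838e-01,
        -7.11915124e-02],
       [ 0.00000000e+00,  0.00000000e+00,  0.00000000e+00,
         1.00000000e+00]])}
```

View pics/top0.png

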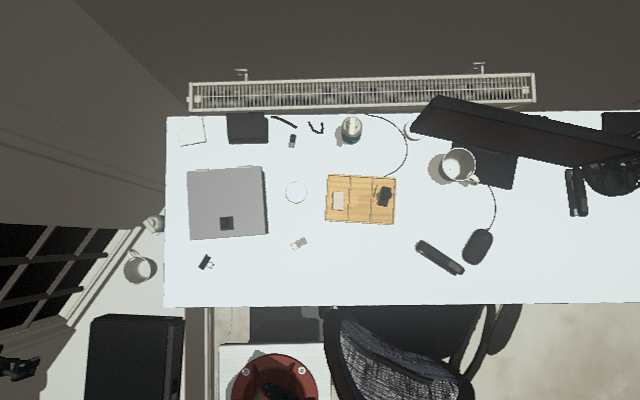

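View pics/side0.png

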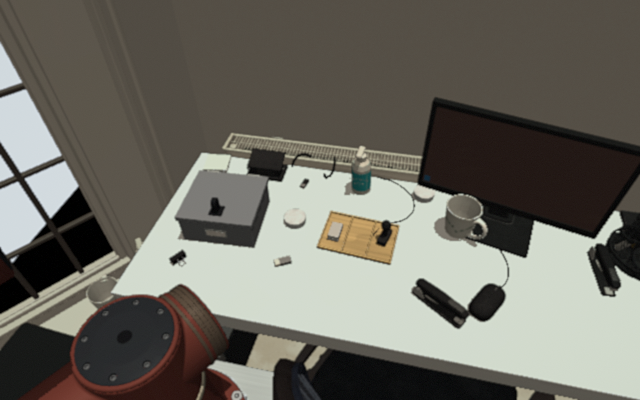

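The top view shows the tray near (361,199), with the carton left (338,200) and the stamp right (384,195). The box is near (228,202) with its pull at (226,222). I'll crop in closer.

Run:
```python
import cv2
a=cv2.imread('pics/top0.png')[160:250,180:405]; b=cv2.imread('pics/side0.png')[165:275,175:405]
cv2.imwrite('pics/ca.png',cv2.resize(a,None,fx=3.5,fy=3.5,interpolation=3)); cv2.imwrite('pics/cb.png',cv2.resize(b,None,fx=3.4,fy=3.4,interpolation=3))
```

```text
(no output)
```

View pics/ca.png

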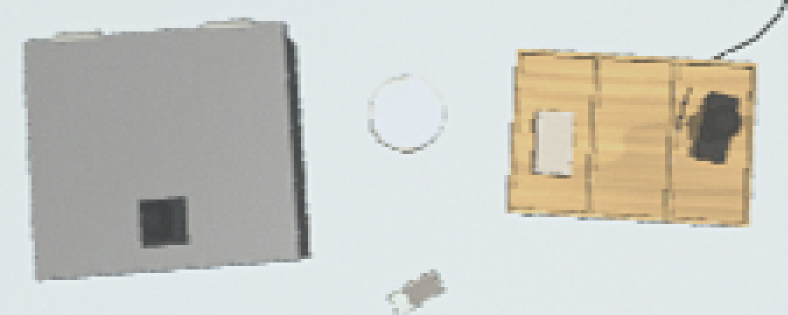

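View pics/cb.png

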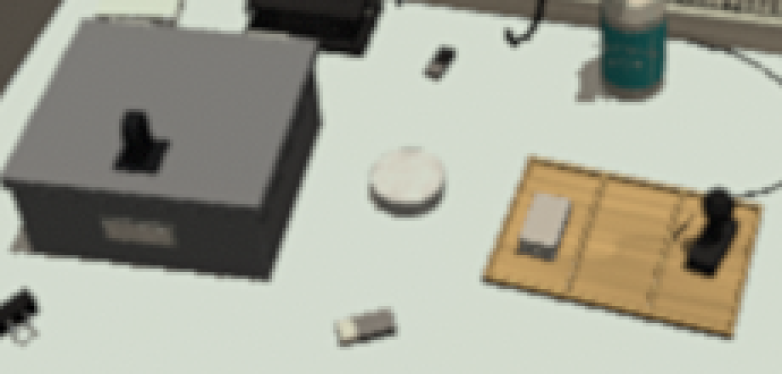

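Run:
```python
from h import *
T=lambda u,v,z: at('top',180+u/3.5-.36,160+v/3.5-.36,z)
S=lambda u,v,z: at('side',175+u/3.4-.36,165+v/3.4-.36,z)
def rep(n,P):
    P=np.array(P)[:,:2]; e=[np.round(np.linalg.norm(P[i]-P[(i+1)%len(P)])*1e3) for i in range(len(P))]
    a=[np.round(np.degrees(np.arctan2(*(P[(i+1)%len(P)]-P[i])[::-1])),1) for i in range(len(P))]
    print(n,P.mean(0).round(4),e,a)
rep('tray',[T(*p,.01) for p in [(518,50),(756,63),(748,225),(508,211)]])
rep('trayS',[S(*p,.01) for p in [(530,157),(762,206),(732,336),(485,281)]])
rep('carton',[T(*p,.024) for p in [(536,111),(574,111),(571,177),(533,174)]])
rep('foot',[T(*p,.022) for p in [(706,92),(741,95),(726,163),(692,158)]])
print('cartonS top',S(546,221,.024),'stamp top S',S(719,196,.068))
rep('lid',[T(*p,.096) for p in [(25,40),(285,22),(302,259),(37,279)]])
rep('lidS',[S(*p,.096) for p in [(82,22),(318,42),(265,207),(3,182)]])
print('pull base',T(163,222,.096),S(140,156,.096),'top',S(135,118,.136))
```

```text
tray [ 0.5594 -0.2602] [np.float64(199.0), np.float64(136.0), np.float64(199.0), np.float64(135.0)] [np.float64(-94.6), np.float64(175.0), np.float64(85.3), np.float64(-5.0)]
trayS [ 0.5585 -0.2621] [np.float64(199.0), np.float64(138.0), np.float64(197.0), np.float64(140.0)] [np.float64(-94.9), np.float64(175.2), np.float64(85.6), np.float64(-3.8)]
carton [ 0.5546 -0.1939] [np.float64(31.0), np.float64(55.0), np.float64(31.0), np.float64(52.0)] [np.float64(-91.4), np.float64(175.8), np.float64(84.1), np.float64(-4.2)]
foot [ 0.5649 -0.3287] [np.float64(29.0), np.float64(58.0), np.float64(28.0), np.float64(56.0)] [np.float64(-96.4), np.float64(165.5), np.float64(80.2), np.float64(-13.9)]
cartonS top [ 0.55589459 -0.19673257  0.024     ] stamp top S [ 0.56997255 -0.33041706  0.068     ]
lid [0.5513 0.1134] [np.float64(205.0), np.float64(186.0), np.float64(206.0), np.float64(187.0)] [np.float64(-87.5), np.float64(-176.7), np.float64(92.9), np.float64(2.9)]
lidS [0.5512 0.1112] [np.float64(205.0), np.float64(186.0), np.float64(205.0), np.float64(186.0)] [np.float64(-85.8), np.float64(-175.7), np.float64(94.2), np.float64(4.3)]
pull base [0.49451482 0.11306813 0.096     ] [0.49754237 0.11381771 0.096     ] top [0.49981983 0.11126011 0.136     ]
```

```bash
cat >> h.py <<'E'
def go(x,y,z,yaw=None):
    o=get_obs(); r=o['ee_rot']; p=o['tcp_pos']; yaw=r[2] if yaw is None else yaw
    q=R.from_euler('xyz',[180,0,yaw],degrees=True).as_matrix()
    print('pos',np.round(p,4),'rot',np.round(r,1),'t',round(o['time_s'],2),'gap',round(o['finger_gap'],4),'turn',round((r[2]-yaw+180)%360-180,2),'then shift',np.round(q.T@(np.array([x,y,z])-p),4))
E
python3 -m jog '[[60,0,0,0,-7.15],[60,0,0,0,-7.15],[60,-0.028,-0.0284,0,0],[60,-0.028,-0.0284,0,0],[60,-0.028,-0.0284,0,0],[60,-0.028,-0.0284,0,0],[60,-0.028,-0.0284,0,0],[60,-0.028,-0.0284,0,0]]'
python3 -m jog '[[60,-0.028,-0.0284,0,0],[60,-0.028,-0.0284,0,0],[60,-0.028,-0.0284,0,0],[60,-0.028,-0.0284,0,0],[60,-0.028,-0.0284,0,0],[60,-0.028,-0.0284,0,0],[60,-0.0084,-0.04,0,0],[60,-0.0084,-0.04,0,0]]'
python3 -m jog '[[60,-0.0084,-0.04,0,0],[60,-0.0084,-0.04,0,0],[60,-0.0084,-0.04,0,0],[60,-0.0084,-0.04,0,0],[60,-0.0084,-0.04,0,0],[60,-0.0084,-0.04,0,0],[60,-0.0084,-0.04,0,0],[60,-0.0084,-0.04,0,0]]'
python3 -m jog '[[60,-0.0084,-0.02,0.02,0],[60,-0.0084,-0.02,0.02,0],[60,0,0,0,0],[60,0,0,0,0]]'
python3 - <<'E'
from h import *
go(.567,-.329,.113,175.3); save('wrist','w1.png')
E
```

```text
time_s: 0.82
tcp_pos: [0.3492, 0.3824, 0.3038]
ee_rot: [180.0, -0.0, 175.4]
contact_force: [2.0, 0.7, -0.0]
finger_gap: 0.0514
grasp_force: 0.0
time_s: 1.48
tcp_pos: [0.5129, 0.1176, 0.3032]
ee_rot: [180.0, -0.1, 175.4]
contact_force: [1.0, 0.5, -0.4]
finger_gap: 0.0512
grasp_force: 0.0
time_s: 2.15
tcp_pos: [0.5532, -0.207, 0.3037]
ee_rot: [180.0, -0.0, 175.3]
contact_force: [0.6, 0.5, 0.7]
finger_gap: 0.0515
grasp_force: 0.0
time_s: 2.48
tcp_pos: [0.5662, -0.2467, 0.2619]
ee_rot: [179.9, -0.2, 175.3]
contact_force: [-0.5, -0.5, 0.4]
finger_gap: 0.0512
grasp_force: 0.0
pos [ 0.5662 -0.2467  0.2619] rot [179.9  -0.2 175.3] t 2.48 gap 0.0512 turn -0.05 then shift [-0.0076 -0.082   0.1489]
```

View pics/w1.png

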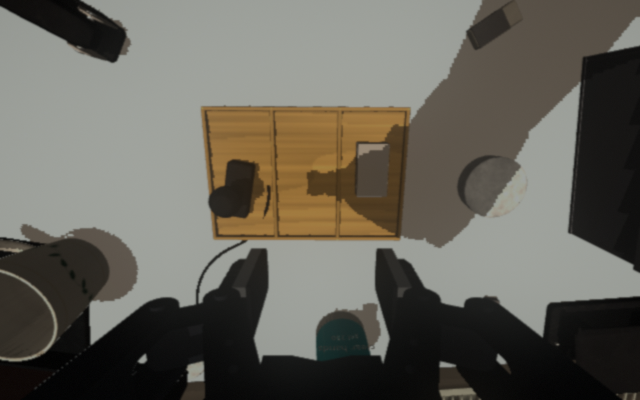

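The wrist view shows the tray corners at (202,107), (411,107), (401,240) and (213,240). The carton top is about (373,169) and the stamp knob about (226,201).

Run:
```python
from h import *
W=lambda u,v,z: at('wrist',u,v,z)[:2].round(4)
c=[W(*p,.01) for p in [(202,107),(411,107),(401,240),(213,240)]]; print('tray',c,np.mean(c,0))
print('carton',W(373,169,.024),'knob',W(227,201,.062),'foot front',W(227,161,.022),W(256,162,.022))
go(.567,-.329,.113,175.3)
```

```text
tray [array([ 0.4831, -0.3556]), array([ 0.4993, -0.1547]), array([ 0.6372, -0.1658]), array([ 0.6207, -0.3692])] [ 0.560075 -0.261325]
carton [ 0.5541 -0.1954] knob [ 0.5649 -0.33  ] foot front [ 0.5352 -0.3364] [ 0.5385 -0.3084]
pos [ 0.5666 -0.246   0.2634] rot [ 1.799e+02 -1.000e-01  1.753e+02] t 2.53 gap 0.0507 turn 0.02 then shift [-0.0072 -0.0827  0.1504]
```

```bash
python3 -m jog '[[60,-0.0035,-0.041,0,0],[60,-0.0035,-0.0415,0,0],[60,0,0,0.04,0],[60,0,0,0.04,0],[60,0,0,0.04,0],[60,0,0,0.02,0],[60,0,0,0.01,0],[60,0,0,0,0]]'
python3 -m jog '[[0,0,0,0,0],[0,0,0,0,0],[0,0,0,0,0],[0,0,0,0,0],[0,0,0,0,0],[0,0,0,0,0]]'
python3 -m jog '[[0,0,0,-0.01,0],[0,0,0,-0.015,0],[0,0,0,0,0]]'
python3 - <<'E'
from h import *
go(.560,-.2613,.113,175.3); print(get_obs()['grasp_force'],get_obs()['contact_force'])
E
```

```text
time_s: 3.2
tcp_pos: [0.5667, -0.3274, 0.1125]
ee_rot: [179.9, -0.1, 175.4]
contact_force: [-0.5, 1.2, -0.1]
finger_gap: 0.0512
grasp_force: 0.0
time_s: 3.7
tcp_pos: [0.5685, -0.3299, 0.1172]
ee_rot: [-179.9, 0.2, 175.4]
contact_force: [-1.1, 1.0, 8.1]
finger_gap: 0.0247
grasp_force: 58.5
time_s: 3.95
tcp_pos: [0.5686, -0.3301, 0.1434]
ee_rot: [-179.8, 0.3, 175.4]
contact_force: [0.9, -1.2, 0.9]
finger_gap: 0.0247
grasp_force: 58.9
pos [ 0.5686 -0.3301  0.1434] rot [-179.8    0.3  175.4] t 3.95 gap 0.0247 turn 0.05 then shift [0.0142 0.0679 0.0304]
58.869855388857104 [ 0.94321252 -1.18950712  0.94331611]
```

```bash
python3 -m jog '[[0,0.007,0.034,0,0],[0,0.007,0.034,0,0],[0,0,0,0,0]]'
python3 - <<'E'
from h import *
go(.560,-.2613,.113,175.3); a=save('side','x.png')[200:260,300:400]; b=get_image('wrist')[150:400,180:460]
a=cv2.resize(a,(417,250),interpolation=3); cv2.imwrite('pics/c2.png',np.hstack([a,b])[:,:,::-1])
E
```

```text
time_s: 4.2
tcp_pos: [0.5581, -0.255, 0.1386]
ee_rot: [179.8, -0.1, 175.5]
contact_force: [-0.9, 0.1, -0.9]
finger_gap: 0.0246
grasp_force: 59.1
pos [ 0.5581 -0.255   0.1386] rot [ 1.798e+02 -1.000e-01  1.755e+02] t 4.2 gap 0.0246 turn 0.22 then shift [-0.0024 -0.0061  0.0256]
```

View pics/c2.png

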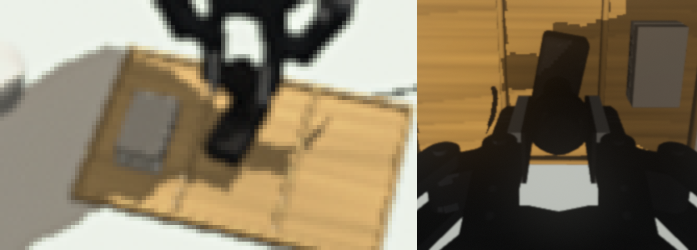

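```bash
python3 -m jog '[[0,0,0,0,0],[0,0,0,0,0]]'
python3 -m jog '[[0,0,0,0.01,0],[0,0,0,0.008,0],[0,0,0,0.003,0],[0,0,0,0,0],[0,0,0,0,0]]'
python3 - <<'E'
from h import *
go(.560,-.2613,.113,175.3)
E
```

```text
time_s: 4.47
tcp_pos: [0.559, -0.261, 0.1393]
ee_rot: [-180.0, 0.0, 175.3]
contact_force: [0.2, 0.8, -0.7]
finger_gap: 0.0247
grasp_force: 59.1
time_s: 4.88
tcp_pos: [0.5585, -0.2604, 0.1174]
ee_rot: [180.0, -0.0, 175.3]
contact_force: [-1.3, -1.3, 2.8]
finger_gap: 0.0247
grasp_force: 59.3
pos [ 0.5585 -0.2604  0.1174] rot [180.   -0.  175.3] t 4.88 gap 0.0247 turn 0.01 then shift [-0.0016 -0.0007  0.0044]
```

```bash
python3 -m jog '[[0,0,0,0.0015,0],[0,0,0,0,0],[60,0,0,0,0],[60,0,0,0,0],[60,0,0,0,0],[60,0,0,0,0]]'
python3 -m jog '[[60,0,0,-0.03,0],[60,0,0,-0.04,0],[60,0,0,-0.01,0],[60,0,0.035,0,0],[60,0.0,0.035,0,0],[60,0,0,0,0],[60,0,0,0,0],[60,0,0,0,0]]'
python3 - <<'E'
from h import *
go(.5545,-.1953,.087,175.3)
a=save('side','x.png')[195:265,310:410]; b=get_image('wrist')[100:400,180:460]
a=cv2.resize(a,(429,300),interpolation=3); cv2.imwrite('pics/c3.png',np.hstack([a,b])[:,:,::-1])
E
```

```text
time_s: 5.38
tcp_pos: [0.5586, -0.2599, 0.1158]
ee_rot: [180.0, -0.0, 175.3]
contact_force: [0.1, -0.1, 0.4]
finger_gap: 0.0512
grasp_force: 0.0
time_s: 6.05
tcp_pos: [0.5645, -0.1903, 0.1963]
ee_rot: [-180.0, 0.0, 175.4]
contact_force: [0.3, 0.0, 0.4]
finger_gap: 0.0514
grasp_force: 0.0
pos [ 0.5645 -0.1903  0.1963] rot [-180.     0.   175.4] t 6.05 gap 0.0514 turn 0.08 then shift [ 0.0096 -0.0058  0.1093]
```

View pics/c3.png

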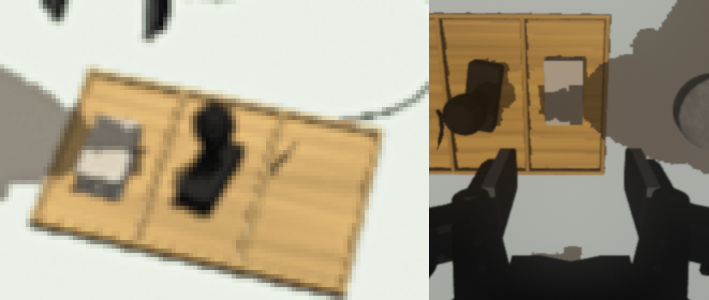

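```bash
python3 -m jog '[[50,0.0096,-0.0055,0,0],[50,0,0,0.04,0],[50,0,0,0.04,0],[50,0,0,0.02,0],[50,0,0,0.01,0],[50,0,0,0,0],[50,0,0,0,0]]'
python3 - <<'E'
from h import *
go(.5545,-.1953,.086,175.3)
E
python3 -m jog '[[0,0,0,0,0],[0,0,0,0,0],[0,0,0,0,0],[0,0,0,0,0],[0,0,0,0,0]]'
python3 -m jog '[[0,0,0,-0.01,0],[0,0,0,-0.03,0],[0,0,0,-0.04,0],[0,0,0,-0.04,0],[0,0,0,0,0],[0,0,0,0,0],[0,0,0,0,0]]'
python3 - <<'E'
from h import *
go(.5546,-.3271,.086,175.3)
E
```

```text
time_s: 6.73
tcp_pos: [0.5547, -0.1956, 0.0871]
ee_rot: [-180.0, 0.0, 175.3]
contact_force: [0.5, -0.3, 0.7]
finger_gap: 0.0428
grasp_force: 0.0
pos [ 0.5547 -0.1956  0.0871] rot [-180.     0.   175.3] t 6.73 gap 0.0428 turn 0.01 then shift [0.0002 0.0003 0.0011]
time_s: 7.15
tcp_pos: [0.5558, -0.1959, 0.089]
ee_rot: [-179.9, 0.2, 175.3]
contact_force: [-0.5, -1.2, 6.3]
finger_gap: 0.028
grasp_force: 60.0
time_s: 7.73
tcp_pos: [0.5545, -0.195, 0.2069]
ee_rot: [-180.0, 0.0, 175.3]
contact_force: [-0.1, -0.0, -1.2]
finger_gap: 0.0277
grasp_force: 59.5
pos [ 0.5545 -0.195   0.2069] rot [-180.     0.   175.3] t 7.73 gap 0.0277 turn 0.05 then shift [-0.0109 -0.1316  0.1209]
```

```bash
python3 -m jog '[[0,-0.003,-0.033,0,0],[0,-0.003,-0.033,0,0],[0,-0.003,-0.033,0,0],[0,-0.002,-0.0325,0,0],[0,0,0,0,0],[0,0,0,0,0],[0,0,0,0,0]]'
python3 -m jog '[[0,0,0,0.04,0],[0,0,0,0.04,0],[0,0,0,0.02,0],[0,0,0,0.01,0],[0,0,0,0.005,0],[0,0,0,0.003,0],[0,0,0,0,0],[0,0,0,0,0]]'
python3 - <<'E'
from h import *
go(.5546,-.3271,.087,175.3)
E
```

```text
time_s: 8.32
tcp_pos: [0.5541, -0.3263, 0.2048]
ee_rot: [179.9, -0.1, 175.3]
contact_force: [0.2, 0.6, -1.4]
finger_gap: 0.0279
grasp_force: 59.7
time_s: 8.98
tcp_pos: [0.5557, -0.3274, 0.0903]
ee_rot: [-179.9, 0.1, 175.4]
contact_force: [0.6, -0.1, 0.2]
finger_gap: 0.0278
grasp_force: 59.7
pos [ 0.5557 -0.3274  0.0903] rot [-1.799e+02  1.000e-01  1.754e+02] t 8.98 gap 0.0278 turn 0.06 then shift [0.0011 0.0003 0.0033]
```

```bash
python3 -m jog '[[0,0,0,0.002,0],[0,0,0,0.0015,0],[0,0,0,0,0],[0,0,0,0,0]]'
python3 -m jog '[[50,0,0,0,0],[50,0,0,0,0],[50,0,0,0,0],[50,0,0,-0.01,0],[50,0,0,-0.04,0],[50,0,0,-0.04,0],[60,0,0,0,0],[60,0,0,0,0]]'
python3 - <<'E'
from h import *
go(.5600,-.2605,.116,175.3)
a=save('side','x.png')[195:265,310:410]; b=get_image('wrist')[100:400,180:460]
a=cv2.resize(a,(429,300),interpolation=3); cv2.imwrite('pics/c4.png',np.hstack([a,b])[:,:,::-1])
E
```

```text
time_s: 9.32
tcp_pos: [0.5558, -0.3277, 0.0889]
ee_rot: [-179.9, 0.2, 175.4]
contact_force: [-5.8, 5.4, 20.5]
finger_gap: 0.028
grasp_force: 62.0
time_s: 9.98
tcp_pos: [0.5561, -0.3282, 0.179]
ee_rot: [-179.8, 0.3, 175.3]
contact_force: [-0.1, 0.0, -0.7]
finger_gap: 0.0516
grasp_force: 0.0
pos [ 0.5561 -0.3282  0.179 ] rot [-179.8    0.3  175.3] t 9.98 gap 0.0516 turn 0.05 then shift [0.0017 0.0678 0.063 ]
```

View pics/c4.png

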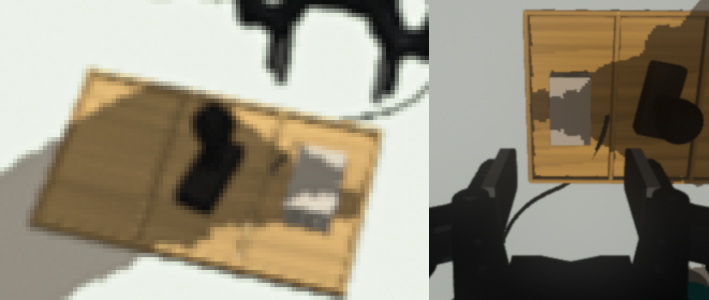

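```bash
python3 - <<'E'
from h import *
print(at('wrist',434,218,.062),at('side',310+213/4.29,195+125/4.29,.062)); go(.558,-.2605,.114,175.3)
E
python3 -m jog '[[60,0,0.034,0,0],[60,0,0.034,0,0],[60,0,0,0,0],[60,0,0,0,0]]'
```

```text
[ 0.55071148 -0.25953262  0.062     ] [ 0.55505439 -0.26228107  0.062     ]
pos [ 0.5547 -0.3269  0.1749] rot [180.    0.  175.3] t 10.08 gap 0.0512 turn 0.05 then shift [0.0021 0.0664 0.0609]
time_s: 10.42
tcp_pos: [0.5598, -0.2571, 0.1734]
ee_rot: [179.9, -0.1, 175.5]
contact_force: [0.2, 0.4, -0.4]
finger_gap: 0.0513
grasp_force: 0.0
```

```bash
python3 -m jog '[[60,0.004,-0.001,0.03,0],[60,0,0,0.02,0],[60,0,0,0.008,0],[60,0,0,0,0],[60,0,0,0,0]]'
python3 -m jog '[[0,0,0,0,0],[0,0,0,0,0],[0,0,0,0,0],[0,0,0,0,0],[0,0,0,0,0],[0,0,0,0,0]]'
python3 -m jog '[[0,0,0,-0.01,0],[0,0,0,-0.015,0],[0,0,0,0,0],[0,0,0,0,0]]'
python3 - <<'E'
from h import *
go(.5600+.0054,-.2613+.0658,.116,175.3)
E
```

```text
time_s: 10.83
tcp_pos: [0.5559, -0.2602, 0.1167]
ee_rot: [180.0, -0.0, 175.3]
contact_force: [-0.2, -0.2, -0.1]
finger_gap: 0.0511
grasp_force: 0.0
time_s: 11.33
tcp_pos: [0.5569, -0.2606, 0.1187]
ee_rot: [-179.9, 0.1, 175.3]
contact_force: [-1.2, -1.3, 7.0]
finger_gap: 0.0249
grasp_force: 58.6
time_s: 11.67
tcp_pos: [0.5568, -0.2603, 0.1432]
ee_rot: [-179.9, 0.1, 175.3]
contact_force: [-0.6, 0.3, -0.8]
finger_gap: 0.0245
grasp_force: 59.0
pos [ 0.5568 -0.2603  0.1432] rot [-1.799e+02  1.000e-01  1.753e+02] t 11.67 gap 0.0245 turn 0.05 then shift [-0.0033  0.0652  0.0272]
```

```bash
python3 -m jog '[[0,-0.0015,0.0325,0,0],[0,-0.0015,0.0325,0,0],[0,0,0,0,-4],[0,0,0,0,-4.2],[0,0,0,0,0],[0,0,0,0,0]]'
python3 -m jog '[[0,0,0,0.01,0],[0,0,0,0.007,0],[0,0,0,0.004,0],[0,0,0,0.002,0],[0,0,0,0,0],[0,0,0,0,0]]'
python3 - <<'E'
from h import *
go(.5654,-.1955,.117,183.5)
E
```

```text
time_s: 12.17
tcp_pos: [0.5642, -0.1951, 0.1413]
ee_rot: [180.0, -0.0, -176.6]
contact_force: [0.2, -0.3, -1.2]
finger_gap: 0.025
grasp_force: 59.1
time_s: 12.67
tcp_pos: [0.5642, -0.1954, 0.1188]
ee_rot: [180.0, -0.0, -176.5]
contact_force: [-2.0, 0.1, 3.4]
finger_gap: 0.0248
grasp_force: 59.5
pos [ 0.5642 -0.1954  0.1188] rot [ 180.    -0.  -176.5] t 12.67 gap 0.0248 turn -0.01 then shift [-0.0012 -0.0001  0.0018]
```

```bash
python3 -m jog '[[0,0,0,0.0015,0],[0,0,0,0,0],[60,0,0,0,0],[60,0,0,0,0],[60,0,0,0,0],[60,0,0,-0.02,0],[60,0,0,-0.04,0],[60,0,0,-0.04,0]]'
python3 -m jog '[[60,0,0,-0.03,0],[60,0.017,0.04,0,0],[60,0.017,0.04,0,0],[60,0.017,0.04,0,0],[60,0.017,0.04,0,0],[60,0,0,0,0],[60,0,0,0,0],[60,0,0,0,0]]'
python3 - <<'E'
from h import *
go(.495,.111,.25,183.5)
b=get_image('wrist'); a=get_image('side')[165:275,175:405]
a=cv2.resize(a,(640,306),interpolation=3); cv2.imwrite('pics/c5.png',np.vstack([a,b[:270]])[:,:,::-1])
E
```

```text
time_s: 13.33
tcp_pos: [0.5632, -0.1946, 0.2164]
ee_rot: [179.8, -0.2, -176.5]
contact_force: [-0.4, -0.7, 1.8]
finger_gap: 0.0515
grasp_force: 0.0
time_s: 14.0
tcp_pos: [0.4901, -0.0464, 0.2474]
ee_rot: [-180.0, 0.0, -176.4]
contact_force: [0.4, -0.4, -0.6]
finger_gap: 0.0511
grasp_force: 0.0
pos [ 0.4901 -0.0464  0.2474] rot [-180.     0.  -176.4] t 14.0 gap 0.0511 turn 0.07 then shift [-0.0145  0.1568 -0.0026]
```

View pics/c5.png

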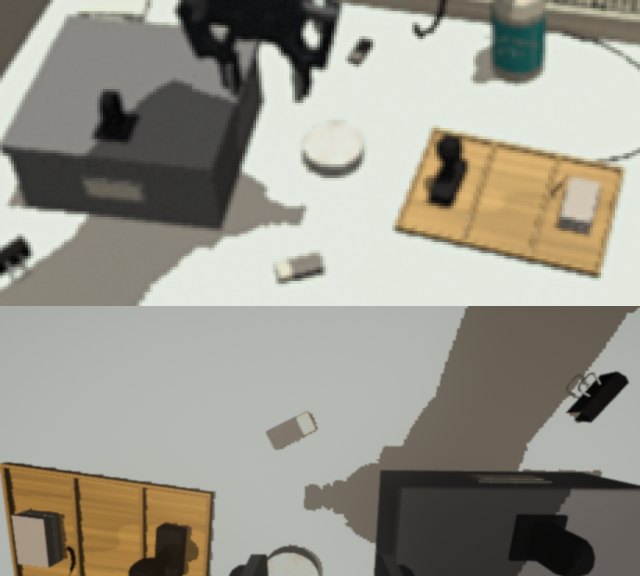

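Both items sit flat in the swapped bays: the stamp is in the left one and the carton in the right. The pull stands on the lid as measured, so I'll go to it now.

```bash
python3 -m jog '[[60,-0.0041,0.0392,0,0],[60,-0.0041,0.0392,0,0],[60,-0.0041,0.0392,0,0],[60,-0.0041,0.0392,0,0],[60,0,0,0,0],[60,0,0,0,0],[60,0,0,0,0]]'
python3 - <<'E'
from h import *
go(.497,.1115,.182,183.5)
b=get_image('wrist'); a=get_image('side')[165:275,175:405]
a=cv2.resize(a,(640,306),interpolation=3); cv2.imwrite('pics/c6.png',np.vstack([a,b[130:]])[:,:,::-1])
E
```

```text
time_s: 14.68
tcp_pos: [0.497, 0.1106, 0.2471]
ee_rot: [-180.0, -0.0, -176.5]
contact_force: [-0.7, -0.6, -0.3]
finger_gap: 0.0513
grasp_force: 0.0
pos [0.497  0.1106 0.2471] rot [-180.    -0.  -176.5] t 14.68 gap 0.0513 turn 0.03 then shift [-0.0001  0.0009  0.0651]
```

View pics/c6.png

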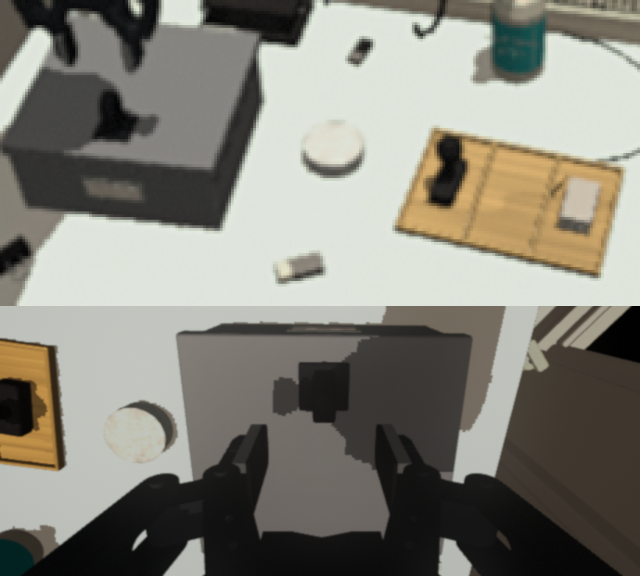

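The pull is centred between the fingers (u≈324) and aligned with the box, so I'll descend and pinch it.

```bash
python3 -m jog '[[60,0,0.001,0.03,0],[60,0,0,0.02,0],[50,0,0,0.01,0],[50,0,0,0.004,0],[50,0,0,0,0],[50,0,0,0,0]]'
python3 -m jog '[[0,0,0,0,0],[0,0,0,0,0],[0,0,0,0,0],[0,0,0,0,0],[0,0,0,0,0],[0,0,0,0,0]]'
python3 - <<'E'
from h import *
go(.497,.1115,.182,183.5)
r=np.hypot(.15,.036); a0=np.arctan2(.036,.15)
t=np.radians(np.arange(0,61,5)); P=np.c_[-r*np.cos(a0+t),r*np.sin(a0+t)]; print((np.diff(P,axis=0)*1e3).round(1))
E
```

```text
time_s: 15.28
tcp_pos: [0.497, 0.1118, 0.1844]
ee_rot: [-180.0, 0.1, -176.5]
contact_force: [-0.1, 0.1, -0.3]
finger_gap: 0.0427
grasp_force: 0.0
time_s: 15.78
tcp_pos: [0.497, 0.1121, 0.1846]
ee_rot: [-180.0, 0.1, -176.5]
contact_force: [-0.1, -1.5, 5.8]
finger_gap: 0.0132
grasp_force: 59.4
pos [0.497  0.1121 0.1846] rot [-1.800e+02  1.000e-01 -1.765e+02] t 15.78 gap 0.0132 turn 0.02 then shift [ 0.0001 -0.0006  0.0026]
[[ 3.7 12.9]
 [ 4.8 12.6]
 [ 5.9 12.1]
 [ 6.9 11.5]
 [ 7.9 10.9]
 [ 8.8 10.2]
 [ 9.7  9.3]
 [10.5  8.5]
 [11.2  7.5]
 [11.8  6.5]
 [12.3  5.5]
 [12.7  4.4]]
```

```bash
python3 -m jog '[[0,-0.0019,0,-0.0064,0],[0,-0.0019,0,-0.0064,0],[0,-0.0025,0,-0.0063,0],[0,-0.0025,0,-0.0063,0],[0,-0.003,0,-0.006,0],[0,-0.003,0,-0.006,0],[0,0,0,0,0],[0,0,0,0,0]]'
python3 - <<'E'
from h import *
go(.497,.1115,.182); print(get_obs()['contact_force'],get_obs()['grasp_force'])
E
```

```text
time_s: 16.45
tcp_pos: [0.5116, 0.1129, 0.2208]
ee_rot: [-180.0, 0.0, -176.5]
contact_force: [4.6, -2.7, -4.3]
finger_gap: 0.0125
grasp_force: 59.0
pos [0.5116 0.1129 0.2208] rot [-180.     0.  -176.5] t 16.45 gap 0.0125 turn 0.0 then shift [ 0.0147 -0.0005  0.0388]
[ 4.63134498 -2.65570251 -4.32917977] 59.03925313905347
```

Held and rising. I'll carry on to 60°.

```bash
python3 -m jog '[[0,-0.0035,0,-0.0058,0],[0,-0.0035,0,-0.0057,0],[0,-0.004,0,-0.0055,0],[0,-0.004,0,-0.0054,0],[0,-0.0044,0,-0.0051,0],[0,-0.0044,0,-0.0051,0],[0,-0.0048,0,-0.0047,0],[0,-0.0048,0,-0.0047,0]]'
python3 -m jog '[[0,-0.0052,0,-0.0043,0],[0,-0.0052,0,-0.0042,0],[0,-0.0056,0,-0.0038,0],[0,-0.0056,0,-0.0037,0],[0,-0.0059,0,-0.0033,0],[0,-0.0059,0,-0.0032,0],[0,0,0,0,0],[0,0,0,0,0]]'
python3 -m jog '[[0,-0.0061,0,-0.0028,0],[0,-0.0061,0,-0.0027,0],[0,-0.0063,0,-0.0022,0],[0,-0.0063,0,-0.0022,0],[0,0,0,0,0],[0,0,0,0,0],[0,0,0,0,0],[0,0,0,0,0]]'
python3 - <<'E'
from h import *
go(.497,.1121,.1846); print(get_obs()['contact_force'],get_obs()['grasp_force'])
b=get_image('wrist'); a=get_image('side')[115:275,145:405]
a=cv2.resize(a,(487,300),interpolation=3);b=cv2.resize(b[100:],(300,300)) ; cv2.imwrite('pics/c7.png',np.hstack([a,b])[:,:,::-1])
E
```

```text
time_s: 17.12
tcp_pos: [0.5442, 0.1147, 0.2615]
ee_rot: [-179.9, -0.2, -176.5]
contact_force: [4.1, -6.0, -12.2]
finger_gap: 0.0128
grasp_force: 58.5
time_s: 17.78
tcp_pos: [0.5774, 0.1165, 0.2839]
ee_rot: [-179.9, -0.2, -176.5]
contact_force: [0.6, -6.9, -7.8]
finger_gap: 0.0127
grasp_force: 59.9
time_s: 18.45
tcp_pos: [0.6019, 0.1178, 0.2936]
ee_rot: [-179.9, -0.2, -176.5]
contact_force: [1.4, -8.1, -8.0]
finger_gap: 0.0131
grasp_force: 59.4
pos [0.6019 0.1178 0.2936] rot [-179.9   -0.2 -176.5] t 18.45 gap 0.0131 turn 0.0 then shift [0.105  0.0007 0.109 ]
[ 1.39169224 -8.07933058 -7.99595942] 59.357845679951424
```

View pics/c7.png

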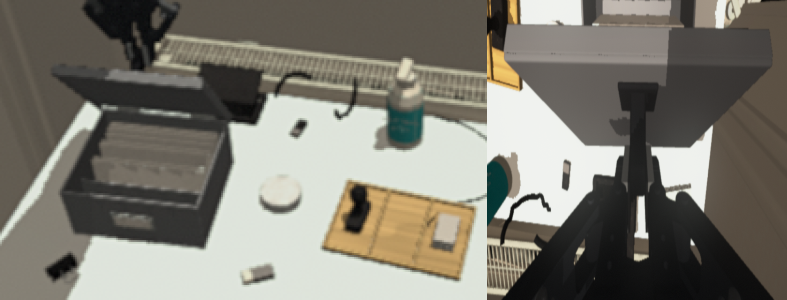

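Run:
```python
from h import *
m=camera_model('side'); f=200/np.tan(np.radians(m['vfov']/2)); M=np.array(m['camera_from_world'])
ya=np.radians(3.5); ex=np.array([np.cos(ya),np.sin(ya),0]); ey=np.array([-ex[1],ex[0],0]); H=np.array([.5512,.1123,.09])+.094*ex
for t in (50,55,60,65,70):
    a=np.radians(t); o=[]
    for r,h,s in [(.188,.006,.103),(.188,.006,-.103),(.188,-.006,.103),(.188,-.006,-.103),(0,.006,-.103)]:
        p=H+s*ey-ex*(r*np.cos(a)-h*np.sin(a))+np.array([0,0,r*np.sin(a)+h*np.cos(a)])
        c=M@np.r_[p,1]; o.append(np.round([(m['cx']-f*c[0]/c[2]-145)*1.873,(m['cy']+f*c[1]/c[2]-115)*1.873]))
    print(t,*o)
a=get_image('side')[140:190,160:280]
cv2.imwrite('pics/c8.png',cv2.resize(a,None,fx=6,fy=6,interpolation=3)[:,:,::-1])
```

```text
50 [50. 81.] [201.  95.] [49. 90.] [200. 104.] [232. 115.]
55 [52. 69.] [203.  83.] [50. 78.] [201.  91.] [232. 115.]
60 [54. 58.] [205.  71.] [52. 66.] [203.  79.] [232. 115.]
65 [57. 47.] [207.  59.] [55. 55.] [205.  68.] [232. 115.]
70 [60. 36.] [209.  49.] [58. 44.] [207.  56.] [232. 116.]
```

View pics/c8.png

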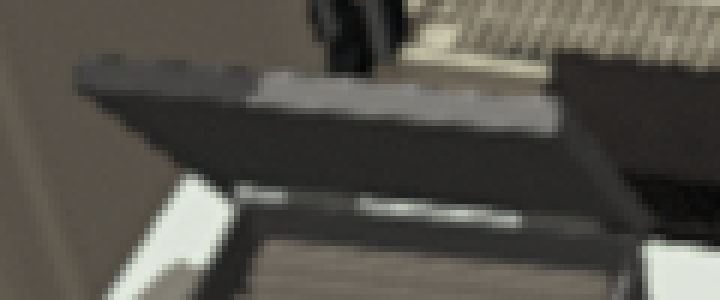

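The edges put the lid at about 57°, so I'll nudge it 2–3° further, let it settle and hand in.

```bash
python3 -m jog '[[0,-0.0032,0,-0.001,0],[0,-0.0032,0,-0.0009,0],[0,0,0,0,0],[0,0,0,0,0],[0,0,0,0,0],[0,0,0,0,0],[0,0,0,0,0],[0,0,0,0,0]]'
python3 - <<'E'
from h import *
go(.497,.1121,.1846); a=get_image('side')[140:190,160:280]
cv2.imwrite('pics/c9.png',cv2.resize(a,None,fx=6,fy=6,interpolation=3)[:,:,::-1])
g=cv2.cvtColor(a,cv2.COLOR_RGB2GRAY)
for c in (70,75,80,85): print(c+160, [int(x) for x in g[8:26,c]])
print(sign_off())
E
```

```text
time_s: 19.27
tcp_pos: [0.6081, 0.1181, 0.2953]
ee_rot: [-179.9, -0.3, -176.5]
contact_force: [-0.9, -8.9, -8.6]
finger_gap: 0.013
grasp_force: 59.3
pos [0.6081 0.1181 0.2953] rot [-179.9   -0.3 -176.5] t 19.27 gap 0.013 turn 0.0 then shift [0.1112 0.0008 0.1107]
230 [185, 182, 129, 94, 115, 128, 130, 130, 125, 84, 45, 38, 39, 41, 40, 41, 41, 41]
235 [140, 171, 157, 118, 123, 132, 130, 130, 124, 86, 49, 39, 40, 41, 42, 41, 39, 41]
240 [114, 160, 178, 137, 97, 113, 128, 130, 129, 124, 81, 42, 39, 41, 40, 41, 42, 40]
245 [73, 97, 169, 176, 131, 123, 131, 130, 130, 123, 86, 48, 39, 40, 41, 41, 40, 39]
the job is handed in; nothing more can be done
None
```

The stamp and carton have swapped end bays and rest flat and let go. The gripper holds the slip-box lid at about 60° by camera estimate, nothing else on the desk was touched, and I handed the job in at about 19 s without seeing the verdict.

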